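# Close the vial carrier with its temperature logger inside

### The job

Get the vial carrier ready for the courier: hang the temperature logger by its loop handle on the steel hook inside the open carrier and let go, so that it hangs free there; then set the carrier's lid on and press it down until both side catches snap over its edges, and keep pressing. Finish with the lid still in the gripper, pushed firmly down into the rubber seal, and leave everything else where it is.

Things in the scene. Friction and masses are not known exactly. Their poses are not given: they have to be found in the camera images.
- carrier: white vial carrier, an open box fixed on a board on a film-wrapped pack, the board 99 mm above the table: outside 130 (x) x 106 (y) x 106 mm high, inside 114 x 90, walls 8. Origin: centre of its underside, z up. Foam with five vials (tops 50 mm up) fills its -x half; the hook is on its +x wall inside. Grey catches amid its +y and -y sides reach 120 mm up, 64 mm out
- mouth (a point): centre of the carrier's rim plane, 106 mm above its underside, axes as the carrier's. The lid is home and caught when its origin is 13.5 mm below this point (16 mm with the seal fully pressed)
- hook_seat (a point): where the logger's bar should rest, on top of the hook's level part: carrier x = +35 mm, y = 0, 87 mm above its underside. The hook is a 6 mm steel rod from the +x wall (x = 57) towards -x, level as far as x = 29, then turned up to its tip at x = 18 to 24, whose top is 8 mm above the seat; the rod's underside is 6 mm below the seat
- seal (a joint): rubber seal frame in the carrier's rim, 5 mm proud of it when free: how far it is pressed down, 0 to 0.005 m; it pushes back with 1.6 N per mm. About 0.0025 with the lid snapped on and let go
- catch_left (a joint): sprung catch on the carrier's +y side: outward tilt in rad, 0 at rest, about 0.08 while the lid's edge is passing, back near 0 when it has snapped over the lid
- catch_right (a joint): the same on the carrier's -y side
- lid: white lid lying right way up on a board on another pack, 52 mm high, about 0.15 kg. Origin: middle of its skirt's foot, z up. The skirt (110 x 86, 16 deep, rounded foot) enters the mouth with 2 mm to spare all round; above it a 6 mm flange, 130 x 106. It fits either way round, its x along the carrier's x. Pressing it past the catches takes some 8 to 20 N, then the force drops
- lid_grip (a point): grip point: a solid upright rib in the middle of the lid's top, 64 mm along the lid's x, 13 mm thick along its y, standing 30 mm above the flange; this point is 43 mm above the lid's origin, 9 mm below the rib's top
- lid_left (a point): middle of the lid's +y edge, on top of the flange (22 mm above the lid's origin); the edge slopes in below and pushes the catch aside
- lid_right (a point): the same on the lid's -y edge
- logger: grey temperature logger standing on the table, 16 mm thick (x), 38 wide (y), 68 high, about 0.06 kg: a 30 mm high case with a small display and above it a loop handle as wide as the case: 7 mm uprights, 8 mm thick in x, and a 6 mm high top bar. Opening 24 wide, 32 high. Origin: centre of its underside, z up. It hangs with its y along the carrier's y, either way round
- logger_bar (a point): middle of the underside of the logger's top bar, 62 mm above its origin; it comes to rest on the hook seat
- stamp: bystander, to be left where it is: wooden hand stamp, 28 x 56 x 73 mm, on the board beside the lid; origin under its middle
- carton_small: bystander, to be left where it is: upright carton, 41 x 33 x 52 mm, on the same board
- carton_strip: bystander, to be left where it is: another such carton, on the table between the packs and the rows of cartons
- vial_a: bystander, to be left where it is: vial, 19 mm across, 38 mm high, on the table beyond that carton
- vial_b: bystander, to be left where it is: vial, 19 mm across, 38 mm high, on the table on the logger's far side

How it is judged (in metres and radians):
On the way, in this order (a step that is already met when the one before it is completed fails the run):
1. the logger hangs on the hook, let go (distance between logger_bar and hook_seat below 0.014 m and contact force between logger and the fingers below 0.02 N and linear speed of logger below 0.05 m/s and angle between logger's own z axis and vertical below 0.35 rad and z of logger_bar in the frame of hook_seat above -0.004 m), for 0.3 s.
2. both catches have snapped over the lid (horizontal distance between lid and mouth below 0.006 m and z of each of lid_left, lid_right in the frame of carrier below 0.1152 m and value of joint each of catch_left, catch_right below 0.03 rad), for 0.2 s.
At the end, for the whole second after the job is handed in: The logger hangs let go with its bar within 14 mm of the hook seat; both lid edges are under the catches, which are back within 0.03 rad of upright; the fingers are on the lid and keep the seal pressed by more than 3.3 mm (2.5 when merely snapped); nothing else has moved over 20 mm (all of step 2 and distance between logger_bar and hook_seat below 0.014 m and value of joint seal above 0.0033 m and contact force between lid and the fingers above 3 N and angle between logger's own z axis and vertical below 0.35 rad and z of logger_bar in the frame of hook_seat above -0.004 m); the arm keeps its last pose, push and grip.
It fails at once if another thing on the table is moved by more than 2 cm (distance of any of stamp, carton_small, carton_strip, vial_a, vial_b from where it was at the start of the episode above 0.02 m).
It also fails if it takes over 70 s, if anything falls off the work surface, if the arm or the gripper's body presses on something with over 40 N, if the wrist force passes 120 N, or if a joint passes its speed limit or range.

### The arm

A 6-joint arm with a two-finger parallel gripper is mounted at the origin on the work surface; the furniture and walls round the work are solid. World frame = base frame: x ahead of the robot, y to its left, z up, the work surface at z = 0. Lengths are in mm, angles in rad, forces in N, time in s.
With the tool pointing down it reaches from about 425 to 950 mm from the base axis. Payload 14.7 kg.
Tool frame: the origin (TCP) lies at the very end of the fingers, on their centre line; the grasp point (between the pads) lies 19 mm behind it (arm.hold_point_z is the distance from the TCP to the grasp point, in mm); z points along the fingers, y is the line along which they close (so a half turn about z gives the same grasp; the last joint's range is limited). The gripper opens to 85 mm and grips with 20 to 120 N. Pads are 22 mm wide; open, the fingers measure 114 mm over their backs; the gripper's body (76 mm by 85 mm) begins 54 mm behind the grasp point. The pads swing forward as they close: fully open they stand 13 mm farther back than shut.
Start: joints at [-1.317, 0.48, 1.596, -0, 1.065, -0.047], TCP at [192.601, -620.804, 231.297] pointing down, gripper open.
Joint ranges: [-2.75, 2.75], [-0.82, 2.05], [0.23, 2.67], [-1.56, 4.7], [0.09, 2.69], [-2.92, 2.92]. Speed limits (rad/s): [1.89, 1.89, 2.39, 3.01, 3.01, 3.01].

### API

Orientations are given as a rotation vector (axis times angle).
In Python, from plant import arm, eoat, planner, status, vision, close_job gives the robot as it stands. Calls block until the motion is done:
- arm.movep(position, orientation): joint-space move of the TCP to a pose.
- arm.move_linear(position, speed=150, orientation=None, max_force=None): straight line of the TCP; orientation=None keeps the orientation; speed is the mean speed in mm/s. With max_force (N) it stops when the force on the tool has changed by that much, and returns True; else False.
- arm.move_joints(angles): joint-space move.
- eoat.set_gripper(opening): opening from 0.0 (shut) to 1.0 (fully open); the grip force is fixed at half the most; returns when the fingers have stopped.
- arm.dwell(seconds).
- planner.solve_ik(position, orientation): joint angles nearest the present ones, or None.
- status.sense(): the state.
- vision.read_camera(name): name is "scene" or "side" or "wrist"; returns a dict with "img" (384x512x3 uint8, red, green, blue), "vfov" (degrees; the focal length in pixels is half the picture's height over the tangent of half this angle, whatever the lens; pixels are square), "cx", "cy" (the principal point, pixels), "world_from_camera" (4x4, takes a point from camera to world coordinates). Camera axes: x right, y down, z forward; pixel columns grow to the right and rows downward; lengths in mm; the calibration is good to about 2 mm. The wrist camera is an equidistant fisheye: a pixel r from the principal point sees the ray r / f radians off the axis. A picture is of the moment at which its call begins. There is no depth.
A pose or a line that the arm cannot do raises arm.IKError and nothing moves.
- close_job(): hands the job in; it is judged then, once.
The state is a dict: "time_s": time; "q": joint angles; "qvel": joint speeds; "joint_torque": joint torques, N m; "ee_pos": TCP position; "tcp_rot": TCP orientation; "contact_force": force on the tool from outside, world axes, zero at the start; "torque": the same for the moment, N m; "gripper_width": opening from 0.0 (shut) to 1.0 (fully open); "grip_force": force on a finger pad.
Only numpy, scipy, OpenCV 4.12 (cv2) and the standard library are available. Lean on these libraries where they do the work, as an engineer would, in place of code of your own. Each camera call takes 0.05 s, during which the arm holds its last target. There are 200 camera calls.

## Working session

There is one attempt and no reset: what is moved stays moved. The work goes in short steps, each a Python script; the robot and the scene stay as the last script left them, time stands still between calls to the robot, and variables do not carry over. Pictures are saved under pics/ and viewed, at most 10 in all, crops included, and the job is handed in when it is done.

```bash
mkdir -p pics; ls
python3 - <<'E'
from plant import arm, eoat, planner, status, vision
import cv2,numpy as np
ims=[]
for n in ["scene","side","wrist"]:
    d=vision.read_camera(n); print(n,d["vfov"],d["cx"],d["cy"],np.round(d["world_from_camera"],4).tolist())
    cv2.imwrite(f"pics/{n}0.png",d["img"][:,:,::-1]); ims.append(d["img"][:,:,::-1])
for n,i in zip(["scene","side"],ims): cv2.imwrite(f"pics/{n}0b.png",cv2.resize(i,(800,600),interpolation=cv2.INTER_CUBIC))
print(status.sense())
E
```

```text
pics
scene 43.53968191757843 259.20241169629725 195.0524465812594 [[0.8566, -0.3532, 0.3761, 77.8143], [-0.5159, -0.5748, 0.6352, -918.6869], [-0.0082, -0.7381, -0.6746, 922.0431], [0.0, 0.0, 0.0, 1.0]]
side 47.96714084003467 253.03965079495433 193.55831759532748 [[0.9944, -0.0484, 0.0939, 437.5998], [-0.1051, -0.5419, 0.8338, -970.2923], [0.0105, -0.839, -0.544, 658.8132], [0.0, 0.0, 0.0, 1.0]]
wrist 65.70646984690485 254.61035184020875 190.954452885497 [[0.2973, -0.9083, -0.2944, 268.268], [-0.9548, -0.2833, -0.09, -596.9098], [-0.0017, 0.3079, -0.9514, 374.2413], [0.0, 0.0, 0.0, 1.0]]
{'time_s': 0.15, 'q': array([-1.31661496e+00,  4.80721847e-01,  1.59670195e+00, -1.82366290e-05,
        1.06512786e+00, -4.66033869e-02]), 'qvel': array([ 0.00085076, -0.00309936, -0.00267078, -0.00029111, -0.00078511,
        0.00144631]), 'joint_torque': array([ 1.12851259e-03, -9.51150727e+01, -4.30458927e+01, -2.52599239e-04,
        8.10404919e-03,  6.53729717e-05]), 'ee_pos': array([ 192.50984458, -620.51449374,  230.80785538]), 'tcp_rot': array([-3.10518798e+00, -4.70563611e-01,  1.80931309e-04]), 'contact_force': array([-0.15385592,  0.5085338 , -0.21559925]), 'torque': array([0.00247631, 0.03221925, 0.0423944 ]), 'grip_force': 0.0, 'gripper_width': 1.004020203362209}
```

View pics/scene0b.png

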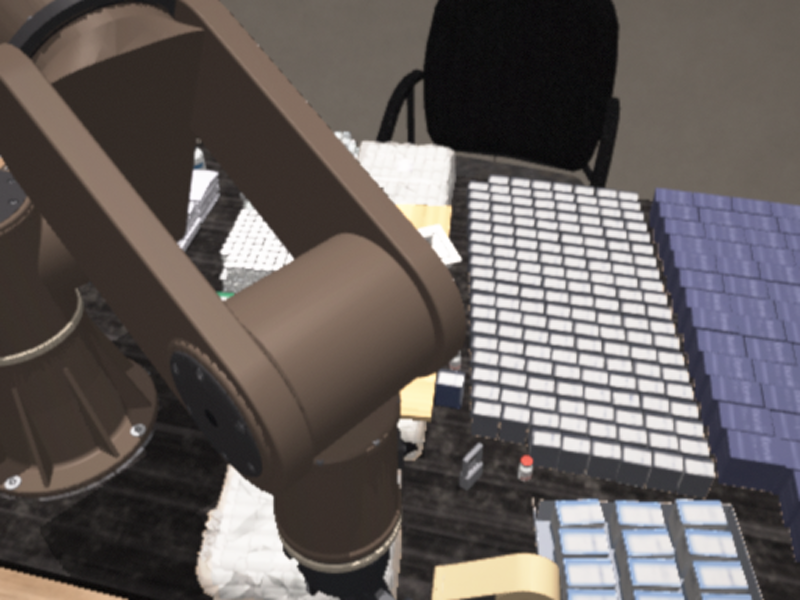

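View pics/side0b.png

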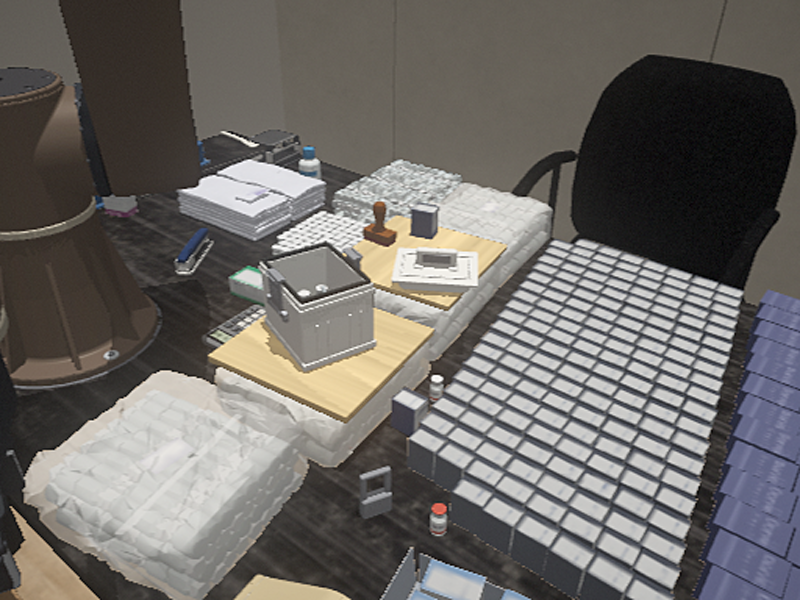

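Run:
```python
import cv2,numpy as np
i=cv2.imread("pics/side0.png")
def c(x,y,w,h,s): return cv2.resize(i[y:y+h,x:x+w],None,fx=s,fy=s,interpolation=cv2.INTER_CUBIC)
a=c(160,150,90,90,6)       # carrier  540x540
b=c(245,150,66,45,4)       # lid 264x180
l=c(222,292,44,60,6)       # logger 264x360
out=np.zeros((540,804,3),np.uint8); out[:,:540]=a; out[:180,540:]=b; out[180:,540:]=l
cv2.imwrite("pics/crop1.png",out[:,:800])
```

```text
(no output)
```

View pics/crop1.png

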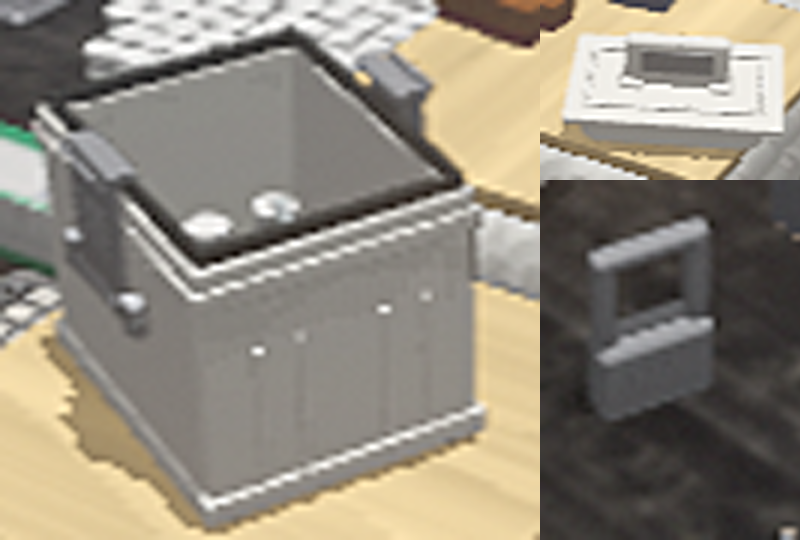

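```bash
cat > h.py <<'E'
import cv2,numpy as np,time
from scipy.optimize import least_squares
from scipy.spatial.transform import Rotation as R
from plant import arm, eoat, planner, status, vision, close_job
def cam(n,save=None):
    d=vision.read_camera(n)
    d={k:(np.array(v) if k!="img" else v) for k,v in d.items()}; d["fish"]=n=="wrist"
    if save:
        np.save(f"pics/{save}.npy",{k:v for k,v in d.items()},allow_pickle=True); cv2.imwrite(f"pics/{save}.png",d["img"][:,:,::-1])
    return d
def load(n): return np.load(f"pics/{n}.npy",allow_pickle=True).item()
def proj(d,P):
    P=np.atleast_2d(P); f=192/np.tan(np.radians(d["vfov"])/2); M=np.linalg.inv(d["world_from_camera"])
    c=P@M[:3,:3].T+M[:3,3]
    if d["fish"]:
        r=np.hypot(c[:,0],c[:,1]); k=f*np.arctan2(r,c[:,2])/np.maximum(r,1e-9)
    else: k=f/c[:,2]
    return np.c_[d["cx"]+k*c[:,0],d["cy"]+k*c[:,1]]
def ray(d,u,v):
    f=192/np.tan(np.radians(d["vfov"])/2); a=np.array([u-d["cx"],v-d["cy"]])/f
    if d["fish"]:
        r=np.hypot(*a); c=np.r_[a/max(r,1e-9)*np.sin(r),np.cos(r)]
    else: c=np.r_[a,1]
    M=d["world_from_camera"]; return M[:3,3],M[:3,:3]@c
def atz(d,u,v,z):
    o,w=ray(d,u,v); return o+w*(z-o[2])/w[2]
def pose(p): # x,y,z,yaw
    return R.from_euler('z',p[3]).as_matrix(),np.array(p[:3])
def fit(obs,p0,z=None):
    """obs: list of (cam, local points, pixels)"""
    def res(q):
        p=q if z is None else [q[0],q[1],z,q[2]]
        m,t=pose(p); return np.concatenate([(proj(d,np.array(L)@m.T+t)-np.array(U)).ravel() for d,L,U in obs])
    s=least_squares(res,p0 if z is None else [p0[0],p0[1],p0[3]],loss="soft_l1",x_scale=[10,10,.1] if z is not None else [10,10,10,.1])
    q=s.x; p=q if z is None else np.array([q[0],q[1],z,q[2]])
    return p,res(q).reshape(-1,2)
def down(yaw): # tool down; tool y axis along world angle yaw
    y=np.array([np.cos(yaw),np.sin(yaw),0]); zz=np.array([0,0,-1.]); 
    return R.from_matrix(np.c_[np.cross(y,zz),y,zz]).as_rotvec()
E
cat > rough.py <<'E'
from h import *
d=cam("side","side1")
c=lambda L:[((x)/6+160-.4,y/6+150-.4) for x,y in L]
# carrier: bottom corners, and seal outer corners
p,r=fit([(d,[[65,-53,0],[65,53,0],[-65,-53,0],[65,-53,106],[65,53,106],[-65,-53,106]],c([(207,524),(483,425),(57,340),(199,275),(472,190),(38,110)]))],[450,-250,99,-1.],z=99.)
print("carrier",p,r.round(1).tolist())
c=lambda L:[((x-540)/6+222-.4,(y-180)/6+292-.4) for x,y in L]
p,r=fit([(d,[[8,-19,0],[8,19,0],[4,-19,68],[4,19,68],[-4,-19,68]],c([(610,420),(714,385),(598,270),(710,230),(590,257)]))],[550,-420,0,-1.],z=0.)
print("logger",p,r.round(1).tolist())
c=lambda L:[((x-540)/4+245-.4,(y)/4+150-.4) for x,y in L]
p,r=fit([(d,[[-65,53,22],[65,53,22],[65,-53,22],[-65,-53,22],[-32,-6.5,52],[32,-6.5,52]],c([(578,36),(783,46),(784,132),(565,122),(628,45),(727,53)]))],[600,0,100,0.])
print("lid",p,r.round(1).tolist())
for n,u,v in [("carton_strip",408,422),("vial_a",436,396),("vial_b",438,530)]: print(n,atz(d,u*.64,v*.64,0))
E
python3 rough.py
```

```text
carrier [ 416.76615112 -186.07307338   99.           -1.10924924] [[1.1, 0.9], [-0.7, 1.2], [0.7, 0.8], [-1.0, -0.8], [0.8, -1.6], [-0.8, -1.7]]
logger [ 477.98342724 -420.64356529    0.           -1.18598827] [[-0.3, 1.8], [0.3, 0.1], [0.2, 0.1], [0.3, -0.6], [-0.4, -0.8]]
lid [ 6.04569915e+02 -5.27330401e+01  1.02869622e+02 -1.88784276e-01] [[0.3, 0.5], [-0.6, 0.4], [-0.1, 0.4], [0.0, 0.0], [-0.5, -0.4], [1.1, -1.1]]
carton_strip [ 536.48319015 -270.33021208    0.        ]
vial_a [ 584.49284058 -219.03717481    0.        ]
vial_b [ 549.54830585 -456.66211402    0.        ]
```

Run:
```python
from h import *
for n,p,a in [("log",[478,-421,150],.385),("hook",[432,-217,240],.462),("lid",[604,-53,180],1.382),("mouth",[417,-186,280],.462)]:
    for k in (0,np.pi):
        q=planner.solve_ik(p,down(a+k)); print(n,k,None if q is None else np.round(q,2))
arm.movep([470,-400,270],down(.385+np.pi))
cam("wrist","w1"); cam("side","s1"); cam("scene","c1")
a=load("w1"); print(np.round(a["world_from_camera"],3).tolist(), status.sense()["time_s"])
out=np.vstack([np.hstack([a["img"],load("c1")["img"]])])[:,:,::-1]
cv2.imwrite("pics/v1.png",cv2.resize(a["img"][:,:,::-1],(800,600),interpolation=cv2.INTER_CUBIC))
```

```text
log 0 [-0.77  0.55  1.7   0.    0.89 -1.15]
log 3.141592653589793 [-0.77  0.55  1.7  -0.    0.89  1.99]
hook 0 [-0.53  0.24  1.96 -0.    0.95 -0.99]
hook 3.141592653589793 [-0.53  0.24  1.96 -0.    0.95  2.15]
lid 0 [-0.14  0.47  1.75 -0.    0.92 -1.52]
lid 3.141592653589793 [-0.14  0.47  1.75 -0.    0.92  1.62]
mouth 0 [-0.49  0.15  1.96 -0.    1.03 -0.95]
mouth 3.141592653589793 [-0.49  0.15  1.96 -0.    1.03  2.19]
[[-0.926, -0.359, -0.116, 499.572], [-0.377, 0.881, 0.287, -473.522], [-0.001, 0.309, -0.951, 413.434], [0.0, 0.0, 0.0, 1.0]] 2.2
```

View pics/v1.png

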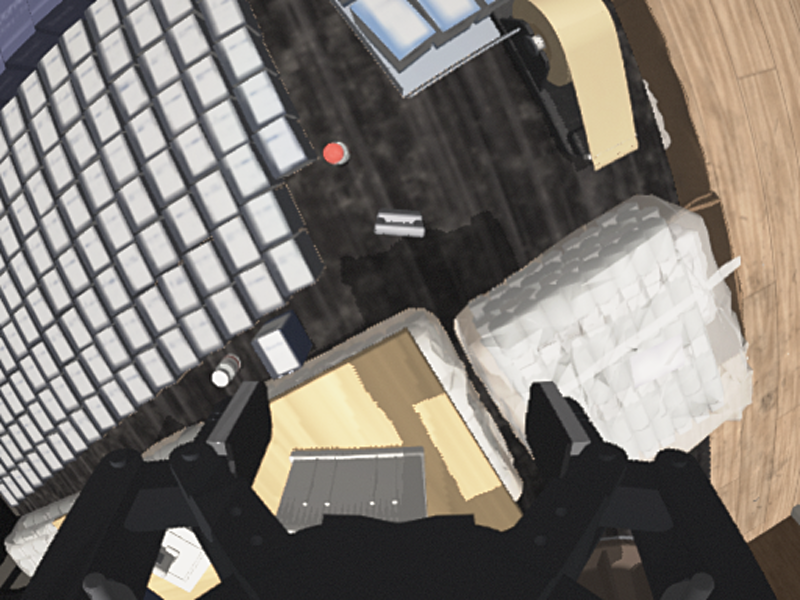

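Run:
```python
from h import *
o=down(.462)
arm.movep([478,-305,310],o); cam("wrist","w2")
arm.movep([660,-165,310],o); cam("wrist","w3")
c=cam("scene","c3")
print(status.sense()["time_s"])
def cr(n,x,y,w,h,s):
    i=load(n)["img"][:,:,::-1]; return cv2.resize(i[y:y+h,x:x+w],None,fx=s,fy=s,interpolation=cv2.INTER_CUBIC)
w2=load("w2"); w3=load("w3")
m=proj(w2,[417,-186,205])[0]; l=proj(w3,[604,-53,130])[0]; print(m,l)
mx,my=int(m[0]-80),max(0,int(m[1]-75)); lx,ly=int(l[0]-62),max(0,int(l[1]-55)); print(mx,my,lx,ly)
A=cr("w2",mx,my,160,150,3.0); B=cr("w3",lx,ly,125,100,2.4); L=cr("w1",225,120,60,45,5)
out=np.zeros((600,800,3),np.uint8)
for im,x,y in [(A,0,0),(B,482,0),(L,482,260)]:
    im=im[:600-y,:800-x]; out[y:y+im.shape[0],x:x+im.shape[1]]=im
cv2.imwrite("pics/v2.png",out)
```

```text
5.9833
[252.1926531   33.66501198] [254.97314555  55.57775585]
172 0 192 0
```

View pics/v2.png

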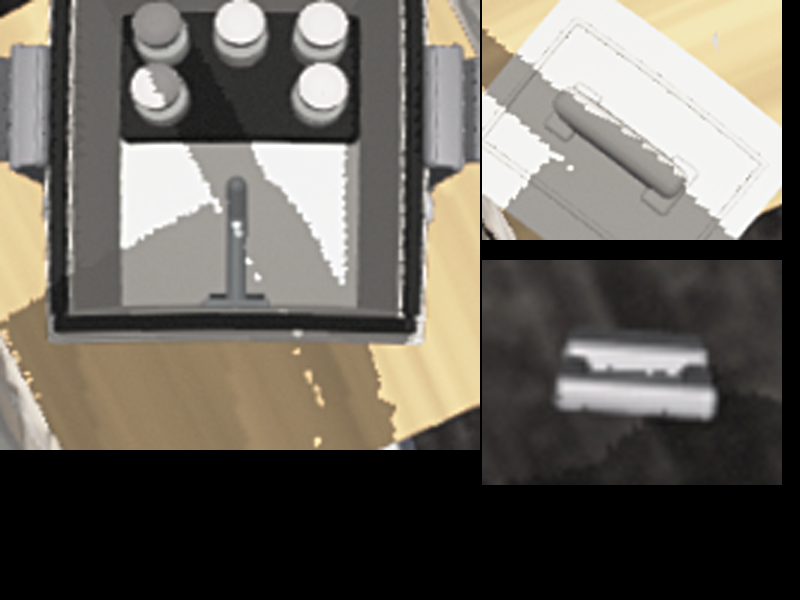

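Run:
```python
from h import *
o=down(.462)
arm.movep([625,-95,310],down(1.382)); cam("wrist","w4")
arm.movep([442,-235,310],o); cam("wrist","w5")
print(status.sense()["time_s"])
def cr(n,x,y,w,h,s):
    i=load(n)["img"][:,:,::-1]; return cv2.resize(i[y:y+h,x:x+w],None,fx=s,fy=s,interpolation=cv2.INTER_CUBIC)
m=proj(load("w5"),[417,-186,205])[0]; l=proj(load("w4"),[604,-53,130])[0]; print(m,l)
mx,my=int(m[0]-80),max(0,int(m[1]-80)); lx,ly=int(l[0]-60),max(0,int(l[1]-60)); print(mx,my,lx,ly)
A=cr("w5",mx,my,160,190,3.0); B=cr("w4",lx,ly,120,120,2.66)
out=np.zeros((600,800,3),np.uint8)
for im,x,y in [(A,0,0),(B,481,0)]:
    im=im[:600-y,:800-x]; out[y:y+im.shape[0],x:x+im.shape[1]]=im
cv2.imwrite("pics/v3.png",out)
```

```text
7.8417
[252.57650786 126.1182755 ] [288.62346863 143.50565482]
172 46 228 83
```

View pics/v3.png

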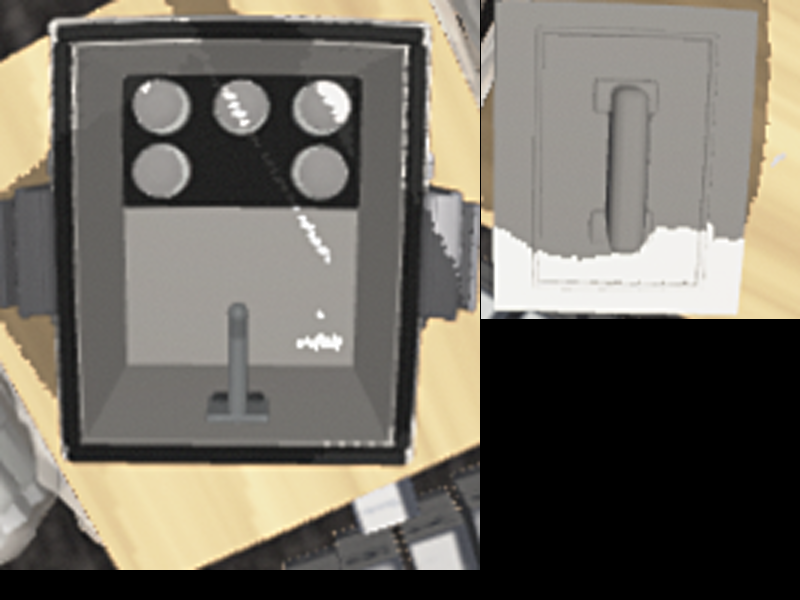

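```bash
cat > fine.py <<'E'
from h import *
def assoc(d,L,U,p):
    m,t=pose(p); q=proj(d,np.array(L)@m.T+t); out=[]
    for u in U: out.append(L[int(np.argmin(np.linalg.norm(q-u,axis=1)))])
    assert len(set(map(tuple,out)))==len(L),(q,U)
    return (d,out,U)
s=load("side1"); w=load("w5")
A=lambda L:[(172+(x-1)/3,46+(y-1)/3) for x,y in L]
rim=[[a*65,b*53,106] for a in(-1,1) for b in(-1,1)]; inn=[[a*57,b*45,106] for a in(-1,1) for b in(-1,1)]
p0=[417,-186,99,-1.109]
o1=assoc(w,rim,A([(50,20),(428,22),(410,464),(66,461)]),p0); o2=assoc(w,inn,A([(72,45),(406,45),(82,445),(393,445)]),p0)
hk=(w,[[21,0,95],[57,0,84]],A([(237,311),(238,415)]))
c=lambda L:[((x)/6+160-.4,y/6+150-.4) for x,y in L]
sd=(s,[[65,-53,0],[65,53,0],[-65,-53,0],[65,-53,106],[65,53,106],[-65,-53,106]],c([(207,524),(483,425),(57,340),(199,275),(472,190),(38,110)]))
for nm,o in [("rim",[o1]),("inn",[o2]),("wrist",[o1,o2,hk]),("side",[sd]),("all",[o1,o2,hk,sd])]:
    p,r=fit(o,p0,z=99.); print(nm,p.round(3),r.round(1).tolist() if nm in("wrist",) else "")
p,r=fit([o1,o2],p0); print("freez",p.round(3))
w=load("w4"); B=lambda L:[(228+(x-481-1)/2.66,83+(y-1)/2.66) for x,y in L]
p0=[604.5,-52.7,102.8,-.189]
fl=[[a*65,b*53,22] for a in(-1,1) for b in(-1,1)]
o1=assoc(w,fl,B([(496,2),(757,10),(740,316),(494,312)]),p0)
o2=assoc(w,[[-32,0,52],[32,0,52]],B([(630,86),(627,250)]),p0)
c=lambda L:[((x-540)/4+245-.4,(y)/4+150-.4) for x,y in L]
sd=(s,[[-65,53,22],[65,53,22],[65,-53,22],[-65,-53,22],[-32,-6.5,52],[32,-6.5,52]],c([(578,36),(783,46),(784,132),(565,122),(628,45),(727,53)]))
for nm,o in [("wrist",[o1,o2]),("all",[o1,o2,sd])]:
    p,r=fit(o,p0); print("lid",nm,p.round(3),r.round(1).tolist())
for z in (99.,103.): p,r=fit([o1,o2],p0,z=z); print("lid",z,p.round(3),abs(r).mean())
# logger from w1 : crop (225,120) s5 at (482,260)
w=load("w1"); C=lambda L:[(225+(x-482-2)/5,120+(y-260-2)/5) for x,y in L]
p0=[478,-420.6,0,-1.186]
top=[[a*4,b*19,68] for a in(-1,1) for b in(-1,1)]
m,t=pose(p0); print(((proj(w,np.array([[-8,-19,30],[-8,19,30],[8,-19,30],[8,19,30],*top])@m.T+t)-[225,120])*5+[484,262]).round(0).tolist())
E
python3 fine.py
```

```text
rim [ 416.143 -187.478   99.      -1.114] 
inn [ 416.487 -187.999   99.      -1.11 ] 
wrist [ 416.161 -187.547   99.      -1.112] [[-1.0, -0.3], [1.0, -0.6], [1.2, 0.6], [-1.7, 1.0], [1.1, 0.1], [-1.2, 0.4], [1.1, -2.0], [-1.3, -1.5], [0.2, 0.3], [-0.1, 1.0]]
side [ 416.766 -186.073   99.      -1.109] 
all [ 416.235 -187.509   99.      -1.112] 
freez [ 416.299 -187.685   99.017   -1.112]
lid wrist [ 6.01712e+02 -6.14320e+01  1.12587e+02 -2.03000e-01] [[-0.9, -0.6], [0.0, -0.2], [-0.7, -1.1], [0.2, -0.5], [1.1, 0.9], [0.1, 2.7]]
lid all [ 6.02210e+02 -6.12440e+01  1.08554e+02 -2.01000e-01] [[-0.5, 0.1], [-0.8, 0.2], [-1.2, -2.0], [0.8, -1.2], [1.0, 1.1], [0.1, 2.1], [0.1, -0.0], [-0.4, 0.3], [-0.4, 0.4], [-0.9, -0.3], [-1.0, -0.8], [0.9, -1.4]]
lid 99.0 [ 6.02538e+02 -6.07350e+01  9.90000e+01 -2.00000e-01] 1.5416276436460545
lid 103.0 [ 6.02171e+02 -6.08880e+01  1.03000e+02 -2.02000e-01] 1.1958878074007622
[[706.0, 400.0], [561.0, 399.0], [707.0, 339.0], [560.0, 339.0], [714.0, 410.0], [553.0, 410.0], [715.0, 376.0], [553.0, 376.0]]
```

```bash
cat > logfit.py <<'E'
from h import *
w=load("w1"); C=lambda L:[(225+(x-482-2)/5,120+(y-260-2)/5) for x,y in L]
s=load("side1")
ob=(w,[[-4,19,68],[-4,-19,68],[4,19,68],[4,-19,68],[8,19,30],[8,-19,30]][0:0] or [[4,19,68],[4,-19,68],[-4,19,68],[-4,-19,68],[8,19,30],[8,-19,30]],C([(559,375),(716,384),(556,408),(714,420),(567,338),(706,349)]))
c=lambda L:[((x-540)/6+222-.4,(y-180)/6+292-.4) for x,y in L]
sd=(s,[[8,-19,0],[8,19,0],[4,-19,68],[4,19,68],[-4,-19,68]],c([(610,420),(714,385),(598,270),(710,230),(590,257)]))
for o in ([ob],[ob,sd]):
    p,r=fit(o,[478,-420,0,-1.2],z=0.); print(p.round(3),r.round(1).tolist())
E
python3 logfit.py
```

```text
[ 477.141 -419.893    0.      -1.254] [[-0.6, -0.0], [0.4, 0.4], [-0.4, 0.1], [0.2, -0.1], [-0.5, -0.1], [1.0, -0.2]]
[ 477.439 -419.971    0.      -1.243] [[-0.8, 0.0], [0.1, 0.1], [-0.5, 0.1], [0.1, -0.4], [-0.7, -0.1], [0.8, -0.5], [-1.1, 1.2], [0.0, 0.4], [-0.5, -0.6], [0.1, -0.4], [-0.9, -1.5]]
```

```bash
cat >> h.py <<'E'
CAR=[416.2,-187.4,99.,-1.112]
def cw(x,y,z): # carrier->world
    m,t=pose(CAR); return m@[x,y,z]+t
CY=CAR[3]+np.pi/2
E
python3 - <<'E'
from h import *
a=-1.25+np.pi/2
x,y=477.3,-420
arm.movep([x,y,180],down(a)); eoat.set_gripper(.7)
print(arm.move_linear([x,y,36],120,max_force=8))
eoat.set_gripper(0.0); s=status.sense(); print(s["gripper_width"]*85,s["grip_force"],s["ee_pos"],s["time_s"])
arm.move_linear([x,y,275],150)
p=cw(8,0,176); arm.movep(p,down(CY)); arm.dwell(.3)
s=status.sense(); print(s["ee_pos"],p,s["gripper_width"]*85,s["contact_force"],s["time_s"])
d=cam("wrist","w6"); e=cam("side","s6")
A=cv2.resize(e["img"][60:240,130:290][:,:,::-1],None,fx=3.2,fy=3.2,interpolation=cv2.INTER_CUBIC)[:,:400]
B=cv2.resize(d["img"][120:384,130:390][:,:,::-1],None,fx=1.5,fy=1.5,interpolation=cv2.INTER_CUBIC)
o=np.zeros((600,800,3),np.uint8); o[:A.shape[0],:400]=A; o[:B.shape[0],405:405+B.shape[1]]=B[:, :395]
cv2.imwrite("pics/v4.png",o)
E
```

```text
False
36.09653578545508 59.36133250594139 [ 477.63222885 -420.31240416   36.82363537] 10.8167
[ 419.95489875 -195.27697756  274.77600159] [ 419.74295385 -194.57268973  275.        ] 36.19858780312667 [-0.19884138  0.28121575 -0.72419535] 13.7833
```

View pics/v4.png

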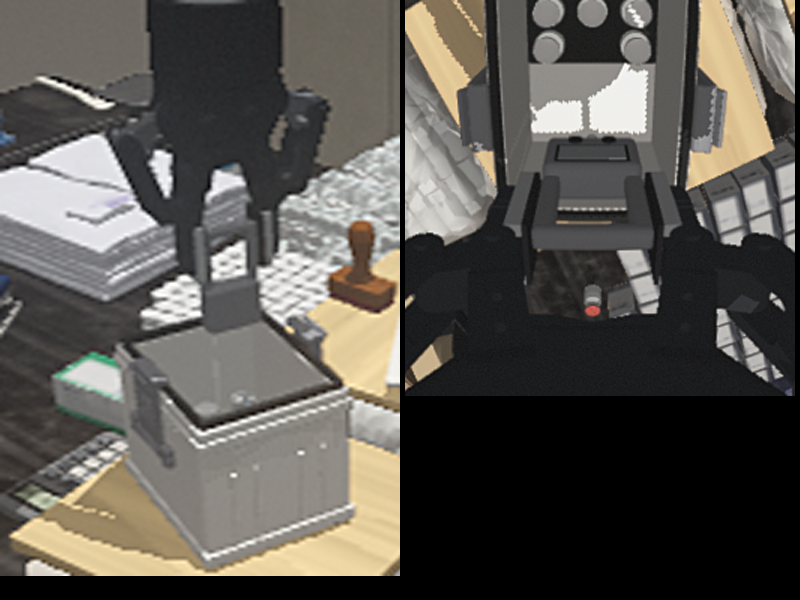

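Run:
```python
from h import *
def st(n,r): s=status.sense(); print(n,r,s["ee_pos"].round(1),s["contact_force"].round(1),round(s["time_s"],1))
r=arm.move_linear(cw(7.5,0,80),80,max_force=5); st("down",r)
if not r:
    r=arm.move_linear(cw(36,0,80),50,max_force=5); st("over",r)
    if not r:
        r=arm.move_linear(cw(36,0,56),30,max_force=3); st("seat",r)
e=cam("side","s7"); d=cam("wrist","w7")
A=cv2.resize(e["img"][60:240,130:290][:,:,::-1],None,fx=3.2,fy=3.2,interpolation=cv2.INTER_CUBIC)[:,:400]
B=cv2.resize(d["img"][120:384,130:390][:,:,::-1],None,fx=1.5,fy=1.5,interpolation=cv2.INTER_CUBIC)
o=np.zeros((600,800,3),np.uint8); o[:A.shape[0],:400]=A; o[:B.shape[0],405:405+B.shape[1]]=B[:, :395]
cv2.imwrite("pics/v5.png",o)
```

```text
down False [ 419.8 -194.3  179.4] [ 0.3 -0.1 -0.3] 15.2
over False [ 431.9 -219.6  178.9] [-0.8  0.5 -0.9] 15.9
seat True [ 432.2 -219.6  160.5] [-0.1  1.   8. ] 16.6
```

Run:
```python
from h import *
eoat.set_gripper(.55); print(status.sense()["contact_force"].round(1))
s=status.sense()["ee_pos"]; r=arm.move_linear([s[0],s[1],240],80,max_force=6); print(r,status.sense()["ee_pos"],status.sense()["contact_force"])
arm.move_linear([s[0],s[1],320],150)
arm.movep([470,-300,330],down(CY)); arm.dwell(.2)
e=cam("side","s8"); d=cam("wrist","w8"); print(status.sense()["time_s"])
A=cv2.resize(e["img"][140:250,150:265][:,:,::-1],None,fx=3.4,fy=3.4,interpolation=cv2.INTER_CUBIC)[:,:391]
B=cv2.resize(d["img"][0:160,180:330][:,:,::-1],None,fx=2.6,fy=2.6,interpolation=cv2.INTER_CUBIC)
o=np.zeros((600,800,3),np.uint8); o[:A.shape[0],:A.shape[1]]=A; o[:B.shape[0],405:405+B.shape[1]]=B
cv2.imwrite("pics/v6.png",o)
```

```text
[-6.7 -2.8  8.5]
True [ 431.32073126 -219.54391438  163.11914911] [-0.63714927 -1.03728201  2.31192459]
19.1333
```

View pics/v6.png

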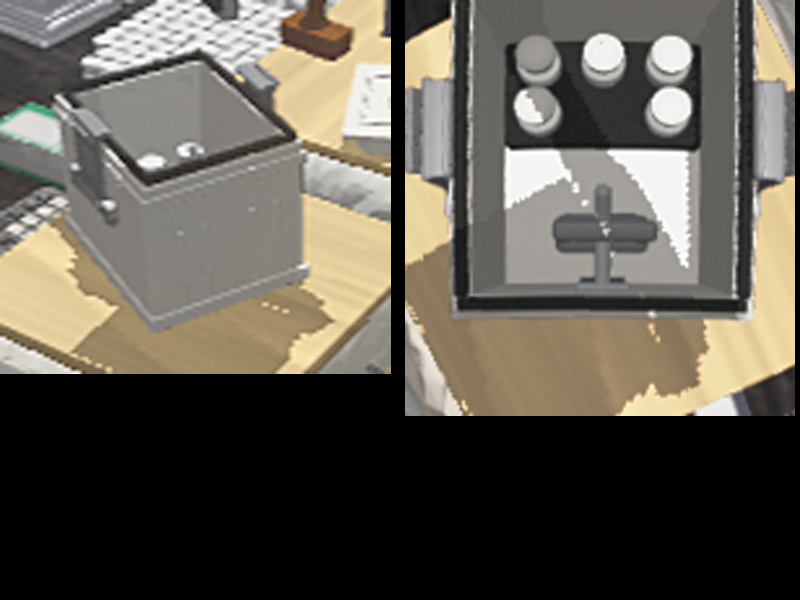

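```bash
python3 - <<'E'
from h import *
a=-.201+np.pi/2
arm.movep([602.2,-61.2,240],down(a)); eoat.set_gripper(.5)
arm.move_linear([602.2,-61.2,175],150)
arm.dwell(.2); cam("wrist","w9"); cam("side","s9")
r=arm.move_linear([602.2,-61.2,118],25,max_force=3); s=status.sense(); print(r,s["ee_pos"],s["contact_force"],s["gripper_width"],s["time_s"])
E
sed -i 's/^for z in (99.,103.).*/for z in (99.,103.,108.):\n  for o in ([o1,o2],[sd],[o1,o2,sd]): p,r=fit(o,p0,z=z); print("lid",z,p.round(3),abs(r).mean())/' fine.py; python3 fine.py | grep lid
```

```text
True [602.14337308 -61.19535193 131.11621877] [-3.62008247e-03  5.81577832e-01  7.25509606e+00] 0.5040090235197862 22.9333
lid wrist [ 6.01712e+02 -6.14320e+01  1.12587e+02 -2.03000e-01] [[-0.9, -0.6], [0.0, -0.2], [-0.7, -1.1], [0.2, -0.5], [1.1, 0.9], [0.1, 2.7]]
lid all [ 6.02210e+02 -6.12440e+01  1.08554e+02 -2.01000e-01] [[-0.5, 0.1], [-0.8, 0.2], [-1.2, -2.0], [0.8, -1.2], [1.0, 1.1], [0.1, 2.1], [0.1, -0.0], [-0.4, 0.3], [-0.4, 0.4], [-0.9, -0.3], [-1.0, -0.8], [0.9, -1.4]]
lid 99.0 [ 6.02538e+02 -6.07350e+01  9.90000e+01 -2.00000e-01] 1.5416276436460545
lid 99.0 [ 6.05717e+02 -4.61420e+01  9.90000e+01 -1.88000e-01] 0.49264430630467143
lid 99.0 [ 6.02879e+02 -6.01280e+01  9.90000e+01 -1.97000e-01] 1.6748249993051285
lid 103.0 [ 6.02171e+02 -6.08880e+01  1.03000e+02 -2.02000e-01] 1.1958878074007622
lid 103.0 [ 6.04531e+02 -5.29550e+01  1.03000e+02 -1.89000e-01] 0.4499232461827584
lid 103.0 [ 6.02489e+02 -6.04690e+01  1.03000e+02 -1.99000e-01] 1.1802215038265775
lid 108.0 [ 6.01978e+02 -6.11120e+01  1.08000e+02 -2.03000e-01] 0.9115971749082673
lid 108.0 [ 6.03022e+02 -6.14710e+01  1.08000e+02 -1.89000e-01] 0.4770168007485509
lid 108.0 [ 6.02236e+02 -6.11580e+01  1.08000e+02 -2.01000e-01] 0.7563401155187268
```

Run:
```python
from h import *
arm.move_linear([602.2,-61.2,137.5],40)
eoat.set_gripper(0.0); s=status.sense(); print(s["ee_pos"],s["gripper_width"]*85,s["grip_force"],s["contact_force"])
arm.move_linear([602.2,-61.2,300],150)
arm.movep(cw(0,0,221),down(CY)); arm.dwell(.4)
s=status.sense(); print(s["ee_pos"],cw(0,0,221),s["contact_force"],s["gripper_width"]*85,s["time_s"])
d=cam("wrist","w10"); e=cam("side","s10")
A=cv2.resize(e["img"][100:245,155:275][:,:,::-1],None,fx=4,fy=4,interpolation=cv2.INTER_CUBIC)
B=cv2.resize(d["img"][170:384,140:370][:,:,::-1],None,fx=1.37,fy=1.37,interpolation=cv2.INTER_CUBIC)
o=np.zeros((600,800,3),np.uint8); o[:A.shape[0],:A.shape[1]]=A; o[:B.shape[0],482:482+B.shape[1]]=B[:,:318]
cv2.imwrite("pics/v7.png",o)
```

```text
[602.18269732 -61.22595568 137.49398919] 11.728605040461819 58.7040638923645 [-0.27842013 -0.81170985  1.69382776]
[ 416.51959016 -187.13896485  319.82505803] [ 416.2 -187.4  320. ] [-1.04405596  0.97548803 -1.62118137] 12.27748033615145 26.1667
```

View pics/v7.png

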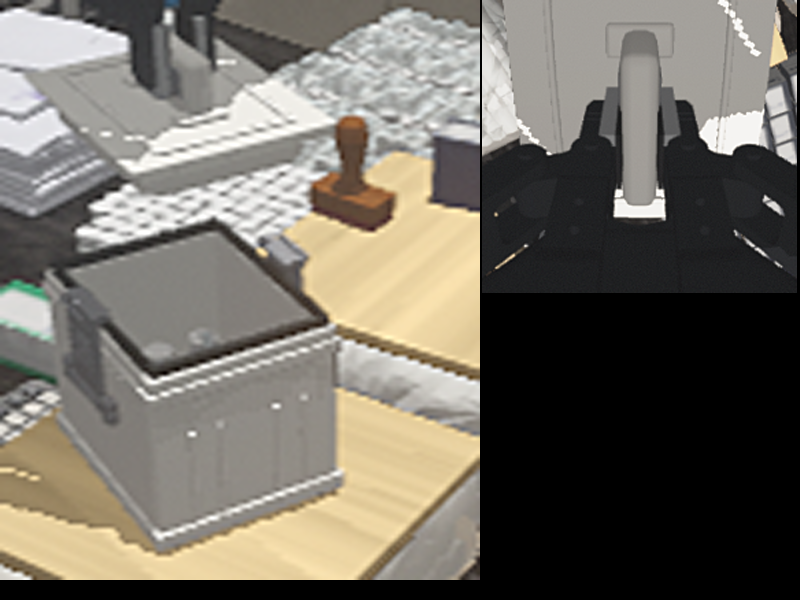

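```bash
cat > held.py <<'E'
from h import *
s=load("s10"); w=load("w10"); E=status.sense()["ee_pos"]
S=lambda L:[(155+(x-1.5)/4,100+(y-1.5)/4) for x,y in L]
W=lambda L:[(140+(x-482)/1.37,170+y/1.37) for x,y in L]
sd=(s,[[65,-53,22],[-65,-53,22],[65,53,22],[65,-53,16],[65,53,16]],S([(140,171),(26,76),(337,125),(146,193),(331,148)]))
wr=(w,[[-32,0,52],[32,0,52]],W([(640,32),(640,205)]))
ca=(s,[[65,-53,0],[65,53,0],[65,-53,106],[65,53,106],[-65,-53,106]],S([(162,552),(343,488),(150,386),(338,335),(47,272)]))
m,_=pose(CAR)
p,r=fit([ca],CAR,z=99.); print("carrier side",p.round(3),r.round(1).tolist(),((p[:3]-CAR[:3])@m).round(1))
p0=[E[0],E[1],E[2]-26,CAR[3]]
for nm,o in [("side",[sd]),("both",[sd,wr])]:
    p,r=fit(o,p0); print(nm,p.round(3),"rel tcp in carrier axes",((p[:3]-E)@m).round(1),r.round(1).tolist())
for z in (-29,-27,-25):
    for nm,o in [("side",[sd]),("both",[sd,wr]),("wr",[wr])]:
        p,r=fit(o,p0,z=E[2]+z); print(z,nm,p.round(3),((p[:3]-E)@m).round(1))
f=lambda L,p,d:proj(d,np.array(L)@pose(p)[0].T+pose(p)[1])
q=f([[-65,-53,22],[-65,53,22],[-32,0,52],[32,0,52]],p0,w); print(q.round(1))
E
python3 held.py
python3 - <<'E'
import cv2
i=cv2.imread('pics/w10.png'); cv2.imwrite('pics/v8.png',cv2.resize(i[100:350,145:365],None,fx=2.4,fy=2.4,interpolation=cv2.INTER_CUBIC))
E
```

```text
carrier side [ 418.375 -190.075   99.      -1.125] [[0.2, 1.3], [-0.2, 1.4], [-0.2, -0.5], [0.7, -2.4], [-0.3, -0.8]] [3.4 0.8 0. ]
side [ 417.759 -160.861  278.717   -1.092] rel tcp in carrier axes [-23.   13.  -41.2] [[0.1, 1.5], [0.3, 1.3], [-0.4, 0.1], [-1.1, -1.1], [1.2, -2.9]]
both [ 415.494 -182.885  289.803   -1.101] rel tcp in carrier axes [ -4.3   1.2 -30.1] [[-2.2, 1.4], [-2.1, 0.5], [-0.8, -0.2], [-3.4, -1.1], [0.7, -3.1], [0.0, 5.7], [0.9, -7.1]]
-29 side [ 419.015 -186.065  290.907   -1.104] [  0.1   2.9 -29. ]
-29 both [ 415.948 -183.928  290.907   -1.102] [ -3.2   1.1 -29. ]
-29 wr [ 414.099 -180.662  290.907   -1.109] [ -6.9   0.9 -29. ]
-27 side [ 419.311 -190.352  292.907   -1.105] [  4.1   1.3 -27. ]
-27 both [ 416.094 -184.31   292.907   -1.102] [ -2.8   1.1 -27. ]
-27 wr [ 413.791 -180.057  292.907   -1.109] [ -7.6   0.9 -27. ]
-25 side [ 419.628 -194.665  294.907   -1.107] [  8.1  -0.3 -25. ]
-25 both [ 415.49  -183.043  294.907   -1.101] [ -4.2   1.1 -25. ]
-25 wr [ 413.482 -179.451  294.907   -1.109] [ -8.3   0.9 -25. ]
[[150.8 129.1]
 [356.6 129.4]
 [253.4 211.8]
 [253.4 323.4]]
```

View pics/v8.png

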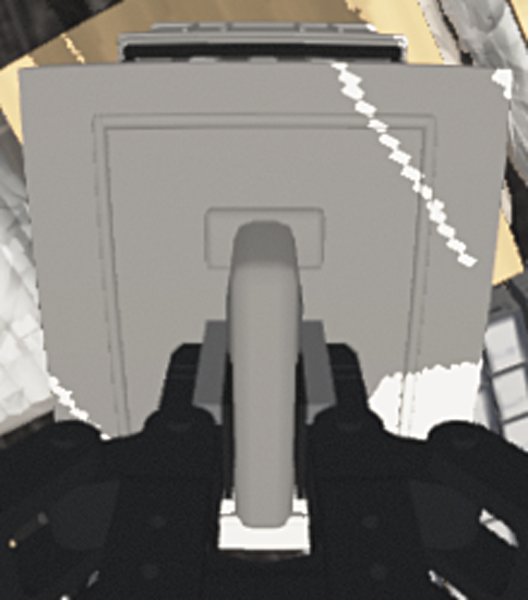

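```bash
cat > ins.py <<'E'
from h import *
import sys
m,_=pose(CAR)
def st(n,r):
    s=status.sense(); print(n,r,"carrier:",((s["ee_pos"]-np.array(CAR[:3]))@m).round(2),"F",(s["contact_force"]@m).round(1),"T",(s["torque"]@m).round(2),round(s["time_s"],1))
E
python3 - <<'E'
from ins import *
y=-1.0
arm.move_linear(cw(0,y,150),150); arm.dwell(.2); st("above",0)
r=arm.move_linear(cw(0,y,132),20,max_force=6); st("enter",r)
E
```

```text
above 0 carrier: [  0.48  -0.68 150.91] F [-0.4  0.1 -1.1] T [-0.04  0.03 -0.06] 27.1
enter False carrier: [ 8.0000e-02 -9.7000e-01  1.3209e+02] F [ 0.4  0.7 -1.6] T [ 0.01  0.03 -0.03] 28.1
```

Run:
```python
from ins import *
for z in np.arange(130,116.9,-1):
    r=arm.move_linear(cw(0,-1.0,z),15,max_force=45); st(z,r)
    if r: break
```

```text
130.0 False carrier: [-3.0000e-02 -1.0500e+00  1.2994e+02] F [-0.  -0.1 -2.2] T [-0.   -0.   -0.01] 28.4
129.0 False carrier: [-1.0000e-02 -1.0200e+00  1.2895e+02] F [ 0.3 -0.7 -1.8] T [-0.01  0.03  0.01] 28.7
128.0 False carrier: [ 1.0000e-02 -9.7000e-01  1.2795e+02] F [ 0.3  0.6 -2.1] T [ 0.03 -0.   -0.01] 28.9
127.0 False carrier: [ 3.0000e-02 -9.6000e-01  1.2698e+02] F [ 0.7  0.8 -1.3] T [ 0.08 -0.02  0.01] 29.2
126.0 False carrier: [ 1.0000e-01 -9.4000e-01  1.2602e+02] F [ 0.1  1.1 -0.2] T [ 0.09 -0.16 -0.04] 29.4
125.0 False carrier: [ 1.0000e-01 -9.4000e-01  1.2504e+02] F [1.6 0.6 0.8] T [ 0.05 -0.21  0.03] 29.7
124.0 False carrier: [ 1.0000e-01 -9.4000e-01  1.2404e+02] F [1.2 0.3 1.8] T [ 0.07 -0.18 -0.04] 29.9
123.0 False carrier: [ 8.00e-02 -9.80e-01  1.23e+02] F [ 1.8 -0.2  1.8] T [ 0.1  -0.28  0.01] 30.2
122.0 False carrier: [ -0.14  -1.13 121.78] F [ 0.2  0.7 -1.6] T [ 0.15 -0.26 -0.01] 30.4
121.0 False carrier: [ -0.22  -1.12 120.75] F [ 1.1  0.2 -2.5] T [ 0.13 -0.09  0.  ] 30.7
120.0 False carrier: [ -0.14  -1.09 119.84] F [ 0.2  1.  -4.2] T [ 0.17 -0.01 -0.01] 30.9
119.0 False carrier: [ -0.12  -1.07 119.02] F [-1.1  0.2  0. ] T [ 0.03  0.21 -0.  ] 31.2
118.0 False carrier: [-6.0000e-02 -1.0200e+00  1.1805e+02] F [-2.3 -0.4  3.7] T [-0.08  0.42  0.01] 31.4
117.0 False carrier: [-1.0000e-02 -1.0100e+00  1.1705e+02] F [-2.2 -0.2  4.5] T [-0.17  0.48 -0.05] 31.7
```

Run:
```python
from ins import *
cam("side","s11")
for z in np.arange(116.5,111,-.5):
    r=arm.move_linear(cw(0,-1.0,z),10,max_force=45); st(z,r)
    if r or status.sense()["contact_force"][2]>25: break
cam("side","s12")
```

```text
116.5 False carrier: [ 2.0000e-02 -9.8000e-01  1.1658e+02] F [-3.1 -0.6  5.2] T [-0.17  0.5  -0.05] 32.0
116.0 False carrier: [-1.0000e-02 -9.8000e-01  1.1645e+02] F [-4.5 -3.1 14.4] T [-0.45  0.84  0.01] 32.2
115.5 False carrier: [  0.    -0.99 116.42] F [-7.9 -4.9 25.5] T [-0.76  1.38 -0.05] 32.5
```

Run:
```python
from ins import *
arm.move_linear(cw(0,-1.0,116),10); arm.dwell(.5); st("hold",0)
print(status.sense()["gripper_width"]*85,status.sense()["grip_force"])
d=cam("side","s13")
g=lambda n:cv2.cvtColor(load(n)["img"],cv2.COLOR_RGB2GRAY)
a=g("s8")
for n in ("s10","s11","s12","s13"):
    b=g(n)
    for x,y,w,h in [(170,166,16,40),(172,180,14,30),(196,190,40,40)]:
        t=a[y:y+h,x:x+w]; r=cv2.matchTemplate(b[y-8:y+h+8,x-8:x+w+8],t,cv2.TM_CCOEFF_NORMED); _,v,_,l=cv2.minMaxLoc(r); print(n,(x,y),round(v,2),np.array(l)-8)
# expected silhouettes of lid corners if seated
p=[CAR[0],CAR[1],99+90.3,CAR[3]]; m,t=pose(p)
print(proj(d,np.array([[65,-53,22],[-65,-53,22],[65,53,22],[65,-53,16]])@m.T+t).round(1))
q=proj(d,cw(65,-53,106)[None])[0]; print("rim",q)
u=int(round(q[0])); print(g("s13")[int(q[1])-25:int(q[1])+12,u+3].tolist())
```

```text
hold 0 carrier: [ 1.0000e-02 -1.0100e+00  1.1646e+02] F [-4.7 -3.  14.2] T [-0.43  0.83  0.  ] 33.3
11.771023268257288 61.18397355079651
s10 (170, 166) 0.73 [0 0]
s10 (172, 180) 0.78 [0 0]
s10 (196, 190) 0.77 [0 0]
s11 (170, 166) 0.44 [ 0 -5]
s11 (172, 180) 0.5 [0 0]
s11 (196, 190) 0.44 [0 0]
s12 (170, 166) 0.47 [ 0 -5]
s12 (172, 180) 0.44 [-1 -2]
s12 (196, 190) 0.42 [0 0]
s13 (170, 166) 0.47 [ 0 -5]
s13 (172, 180) 0.44 [-1 -2]
s13 (196, 190) 0.41 [0 0]
[[191.1 192.2]
 [164.6 163.9]
 [238.8 177.4]
 [191.3 194.9]]
rim [191.31145544 194.99729504]
[54, 143, 168, 164, 162, 160, 163, 161, 161, 161, 162, 160, 159, 158, 159, 169, 146, 135, 212, 247, 242, 242, 253, 156, 125, 132, 237, 141, 135, 136, 185, 141, 129, 127, 130, 132, 131]
```

Run:
```python
from h import *
g=lambda n:cv2.cvtColor(load(n)["img"],cv2.COLOR_RGB2GRAY)
d=load("s8"); print(proj(d,[cw(0,-64,120),cw(0,64,120),cw(0,-64,100)]).round(1).tolist())
for n in ("s8","s13"):
    for v in (172,175,178,182,190): print(n,v,g(n)[v,166:196].tolist())
    for v in (160,163,166): print(n,v,"R",g(n)[v,214:240].tolist())
```

```text
[[171.7, 175.5], [227.6, 159.6], [172.6, 184.0]]
s8 172 [169, 190, 149, 121, 166, 185, 174, 173, 175, 167, 136, 124, 130, 129, 136, 141, 141, 140, 140, 140, 139, 140, 139, 139, 139, 140, 140, 139, 139, 140]
s8 175 [187, 144, 133, 148, 162, 133, 94, 110, 159, 168, 162, 167, 170, 150, 125, 141, 139, 139, 139, 139, 139, 139, 141, 139, 140, 140, 139, 140, 140, 140]
s8 178 [228, 200, 114, 121, 126, 111, 80, 137, 150, 88, 122, 166, 169, 172, 179, 174, 149, 142, 140, 140, 140, 139, 140, 139, 139, 140, 140, 138, 140, 140]
s8 182 [208, 191, 148, 121, 126, 117, 91, 82, 85, 78, 82, 84, 85, 111, 122, 81, 47, 61, 84, 128, 145, 142, 140, 139, 139, 140, 139, 139, 140, 139]
s8 190 [115, 115, 121, 123, 108, 92, 97, 82, 77, 83, 88, 88, 86, 83, 107, 125, 139, 183, 173, 112, 141, 143, 81, 44, 48, 43, 86, 112, 115, 104]
s8 160 R [52, 71, 134, 224, 229, 155, 147, 166, 164, 164, 169, 148, 109, 154, 181, 192, 206, 203, 203, 203, 203, 199, 197, 200, 203, 207]
s8 163 R [185, 185, 55, 54, 60, 122, 211, 201, 95, 143, 168, 175, 172, 167, 157, 130, 123, 166, 199, 205, 204, 207, 210, 212, 214, 213]
s8 166 R [127, 
[... 602 characters left out ...]
 147, 119, 125, 116, 90, 80, 83, 81, 82, 83, 79, 102, 148, 166, 163, 165, 163, 161, 155, 224, 255, 232, 145, 155, 220, 221, 158, 156]
s13 190 [113, 116, 121, 126, 112, 92, 91, 85, 80, 83, 88, 90, 88, 81, 107, 129, 131, 142, 136, 117, 136, 157, 191, 236, 252, 247, 245, 243, 242, 244]
s13 160 R [155, 153, 153, 173, 175, 128, 93, 104, 101, 104, 135, 143, 116, 157, 181, 192, 206, 203, 203, 204, 202, 199, 197, 199, 203, 208]
s13 163 R [161, 161, 161, 162, 164, 164, 168, 150, 104, 130, 170, 177, 173, 169, 157, 131, 124, 167, 198, 204, 204, 206, 209, 212, 213, 213]
s13 166 R [152, 153, 161, 156, 159, 155, 151, 147, 215, 227, 146, 113, 91, 98, 85, 86, 99, 180, 217, 213, 212, 213, 211, 210, 208, 206]
```

Run:
```python
from plant import close_job
print(close_job())
```

```text
the job is handed in; nothing more can be done
None
```

The job is handed in at about 33 s of the 70 s allowed, but the judge returned no verdict. A picture after release showed the logger hanging on the hook. By the force readings and a pixel comparison of the side images, the lid is down on the fully pressed seal, both catches are upright, and the lid is still gripped with about 14 N of push.

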